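# Release the folding stay and shut the reagent chest

### The job

The reagent chest on the bench stands open, its lid propped by a folding stay on the chest's left side that is locked slightly past straight. Break the stay by pressing its knee downward, then lower the lid gently, without slamming it, until it is fully shut. Leave the loose things beside the chest alone.

Things in the scene. Friction and masses are not known exactly. Their poses are not given: they have to be found in the camera images.
- chest: fixed grey open-topped chest holding reagents, 180 (own x) x 240 (own y) x 120 mm high. Origin: centre of its underside, on the bench. Own x points from its front (robot side) to the hinge at the back, own y to the side with the stay (robot's left), z up; its yaw is within about 26 degrees of the robot's axes
- lid_hinge (a point): middle of the lid's hinge line, on the chest's back rim: chest frame (90, 0, 120) mm; the line runs along chest y
- lid_front (a point): point on the lid's outer face (upper when shut), midway across, 150 mm from the hinge line. The lid is an aluminium plate 180 (from the hinge) x 240 x 12 mm, about 0.3 kg, its underside on the hinge line; a thin black lip, 100 mm wide, sticks out 13 mm from its front edge
- lid (a joint): how far the lid has been lowered, rad: 0 = open as at the start (1.4 rad above level), 1.4 = fully shut, level on the rim. The hinge is stiff (0.45 N m): with the stay broken the lid stays at any angle where it is left and must be brought down all the way; with the stay locked it cannot be lowered
- knee_knob (a point): centre of the round black knob on the stay's knee, 18 mm in diameter, 44 mm long along chest y, spanning 19 to 63 mm outside the chest's left wall. At the start about chest (-1, 161, 162) mm. It rides on the lower link, on a circle of 89 mm radius round stay_pivot: pressed down it goes down and first a little toward the hinge; lid shut, it hangs about 33 mm above the bench
- stay_knee (a joint): bend of the stay's knee, rad: 0 = locked against its stop, slightly past straight (straight is at about 0.13); grows as the knee is broken and the stay folds, to about 2.4 with the lid shut
- timer: loose white kitchen-type timer, 60 x 68 x 21 mm, right of the chest, origin at the centre of its underside
- stapler: loose blue stapler, 34 x 131 x 46 mm, left of the chest, origin at the centre of its underside
- tape_roll: loose roll of tape lying flat, 75 mm across, 24 mm high, far right, origin at the centre of its underside
- stay_pivot (a point): pivot of the stay's lower link on the chest's left wall, at chest (-70, 120, 105) mm, axis along chest y. The lower link runs from here up and back to the knee; the upper link, also 89 mm, from the knee to the lid's side, 90 mm from the hinge. Both are steel bars 14 mm wide, 7 to 17 mm outside the wall. With the lower link pressed level the lid has been drawn down to about 0.95 rad above level

How it is judged:
By the outcome, as a careful person would: the job done as asked, in the order asked, and still so for the second after the job is handed in, with the robot touching nothing.
It also fails if it takes over 38 s, if anything falls off the work surface, if the arm or the gripper's body presses on something with over 40 N, if the wrist force passes 120 N, or if a joint passes its speed limit or range.

### The arm

A 6-joint arm with a two-finger parallel gripper is mounted at the origin on a cart in front of the work surface, level with it; the furniture and walls round the work are solid. World frame = base frame: x ahead of the robot, y to its left, z up, the work surface at z = 0. Lengths are in m, angles in degrees, forces in N, time in s.
With the tool pointing down it reaches from about 0.3 to 0.75 m from the base axis. Payload 8.5 kg.
Tool frame: the origin (TCP) lies midway between the tips of the shut fingers; the grasp point (between the pads) lies 19 mm behind it (grasp_offset is the z of the grasp point in the tool frame, in m); z points along the fingers, y is the direction in which the jaws open and shut (so a half turn about z gives the same grasp; the last joint's range is limited). The gripper opens to 85 mm and grips with 20 to 120 N. Pads are 22 mm wide; open, the fingers measure 114 mm over their backs; the gripper's body (76 mm by 85 mm) begins 54 mm behind the grasp point. The pads swing forward as they close: fully open they stand 13 mm farther back than shut.
Start: joints at [64.383, 21.807, 74.336, -0, 83.858, -12.336], TCP at [0.126, 0.535, 0.231] pointing down, gripper open.
Joint ranges: [-178.18, 178.18], [-50.72, 133.34], [12.68, 142.11], [-81.47, 261.47], [9.98, 163.14], [-165.26, 165.26]. Speed limits (degrees/s): [136.94, 136.94, 180, 180, 180, 180].

### API

Orientations are given as [roll, pitch, yaw] about the fixed x, y, z axes, in that order (R = Rz(yaw) Ry(pitch) Rx(roll)).
In Python, from rig import * gives the robot as it stands. Calls block until the motion is done:
- move_to(position, orientation): joint-space move of the TCP to a pose.
- movel(position, ori=None, vel=0.15): straight line of the TCP; ori=None keeps the orientation; vel is the mean speed in m/s.
- move_joints(angles): joint-space move.
- let_go() and close(effort=None): open the fingers fully, or close them until they stop; effort is the grip in N (None keeps the last).
- dwell(seconds).
- inverse_kinematics(position, orientation): joint angles nearest the present ones, or None.
- state(): the state.
- read_camera(name): name is "side" or "top" or "wrist"; returns a dict with "pixels" (384x512x3 uint8, red, green, blue), "fx", "fy", "cx", "cy" (pixels), "D" ([k1, k2, p1, p2, k3] as OpenCV has them; the pictures are not rectified), "position" and "attitude" of the camera in the world; the wrist camera has in their place "tool_from_camera" (4x4, takes a point from camera to tool coordinates, whose origin is the TCP and whose axes are the flange's). Camera axes: x right, y down, z forward; pixel columns grow to the right and rows downward; lengths in m; the calibration is good to about 2 mm. A picture is of the moment at which its call begins: read the wrist's pose just before it. There is no depth.
A pose or a line that the arm cannot do raises PlanningError and nothing moves.
- job_done(): hands the job in, once; it reports no verdict.
Trained networks look in the newest picture that a camera, given by its name, has taken for a name from the list of things; names that differ only in an ending like _2 or _b are one class to them, and where a whole thing is asked for, a point or a joint stands for the part that bears it (a point fixed in the world has none). Each returns a list of dicts, best first, with "p" (0 to 1); they miss things now and then, are a little off and sometimes report something else, mostly with a low value. They report only what shows in the picture. A call takes as long as a camera call.
- boxes_of(name, camera): "xyz" ([x, y, z] in m, in world coordinates, good to about 4 mm: the middle of the surface that is visible of it).
- regions_of(name, camera): "region" (384x512 bool, what is visible of it).
The state is a dict: "time_s": time; "joint_positions": joint angles; "qd": joint speeds; "tau": joint torques, N m; "ee_pos": TCP position; "ee_rot": TCP orientation; "wrist_force": force on the tool from outside, world axes, zero at the start; "moment": the same for the moment, N m; "width": finger opening in m.
Only numpy, scipy, OpenCV 4.12 (cv2) and the standard library are available. Lean on these libraries where they do the work, as an engineer would, in place of code of your own. Each camera call takes 0.05 s, during which the arm holds its last target.

## Working session

There is one attempt and no reset: what is moved stays moved. The work goes in short steps, each a Python script; the robot and the scene stay as the last script left them, time stands still between calls to the robot, and variables do not carry over. Pictures are saved under pics/ and viewed, and the job is handed in when it is done.

```bash
ls; mkdir -p pics
python3 - <<'E'
from rig import *
import cv2,numpy as np
s=state();print(s['time_s'],s['wrist_force'],s['ee_rot'])
for c in ['side','top']:
    r=read_camera(c);cv2.imwrite(f'pics/{c}0.png',r['pixels'][:,:,::-1])
    print(c,r['fx'],r['cx'],r['cy'],r['D'],r['position'],r['attitude'])
    for n in ['chest','knee_knob','lid_hinge','lid_front','lid','stapler','timer','tape_roll','stay_pivot']:
        try: print(n,[(np.round(b['xyz'],3).tolist(),round(b['p'],2)) for b in boxes_of(n,c)][:3])
        except Exception as e: print(n,e)
print(state()['time_s'])
E
```

```text
pics
0.0 [ 0.29301801  0.29164004 -0.42715092] [-1.79916585e+02 -1.94461336e-02  1.66719947e+02]
side 468.8468900208904 255.55400566482263 191.18311856416483 [0.05585889 0.         0.         0.         0.        ] [-0.23165121 -0.72165304  1.75683874] [-145.81550517   -0.78770744  -42.6398934 ]
chest [([0.562, 0.054, 0.09], 0.94)]
knee_knob []
lid_hinge [([0.554, 0.052, 0.086], 0.69)]
lid_front [([0.592, 0.065, 0.227], 0.67)]
lid [([0.595, 0.062, 0.23], 0.71)]
stapler [([0.433, 0.5, 0.039], 0.68)]
timer [([0.439, -0.267, 0.017], 0.55)]
tape_roll [([0.496, -0.416, 0.025], 0.54)]
stay_pivot [([0.562, 0.048, 0.085], 0.77)]
top 480.5222905125881 247.70564757904802 191.945275451371 [-0.05124657  0.          0.          0.          0.        ] [0.30059931 0.07987939 1.74443508] [-172.23937198   -0.60313993  -91.09038485]
chest [([0.537, 0.061, 0.076], 0.64)]
knee_knob [([0.487, 0.195, 0.168], 0.45), ([0.536, 0.063, 0.074], 0.32)]
lid_hinge [([0.537, 0.064, 0.075], 0.97), ([0.586, 0.074, 0.302], 0.29)]
lid_front [([0.587, 0.074, 0.3], 0.83)]
lid []
stapler [([0.444, 0.504, 0.046], 0.89), ([0.54, 0.06, 0.072], 0.31)]
timer [([0.443, -0.26, 0.017], 0.58), ([0.491, 0.194, 0.172], 0.39)]
tape_roll [([0.499, -0.416, 0.025], 0.59)]
stay_pivot [([0.535, 0.064, 0.073], 0.65), ([0.442, 0.508, 0.047], 0.47)]
1.0
```

View pics/side0.png

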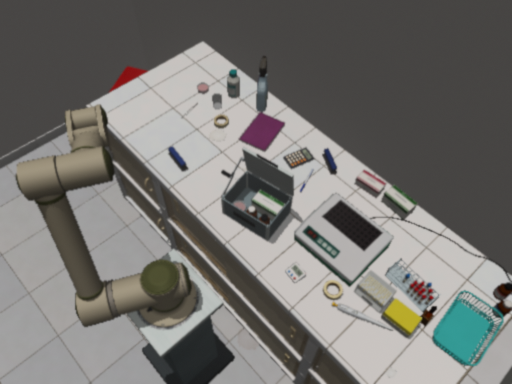

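View pics/top0.png

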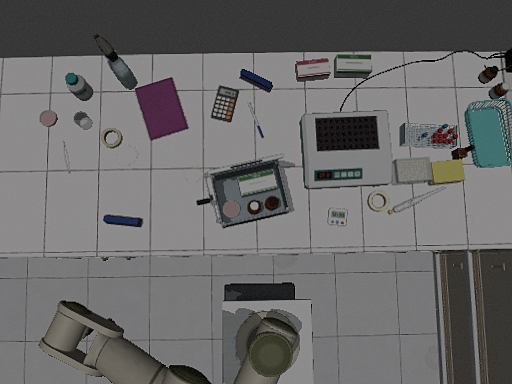

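The side view shows the chest at about (258,205) with its lid open. In the top view the chest is at about (248,190), turned by some 10-15°, and the black knob is at (204,202). I'll zoom in on both.

Run:
```python
import cv2
a=cv2.imread('pics/side0.png')[140:250,205:315];b=cv2.imread('pics/top0.png')[140:240,190:310]
cv2.imwrite('pics/side0z.png',cv2.resize(a,None,fx=5.4,fy=5.4,interpolation=cv2.INTER_CUBIC))
cv2.imwrite('pics/top0z.png',cv2.resize(b,None,fx=6,fy=6,interpolation=cv2.INTER_CUBIC))
```

```text
(no output)
```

View pics/side0z.png

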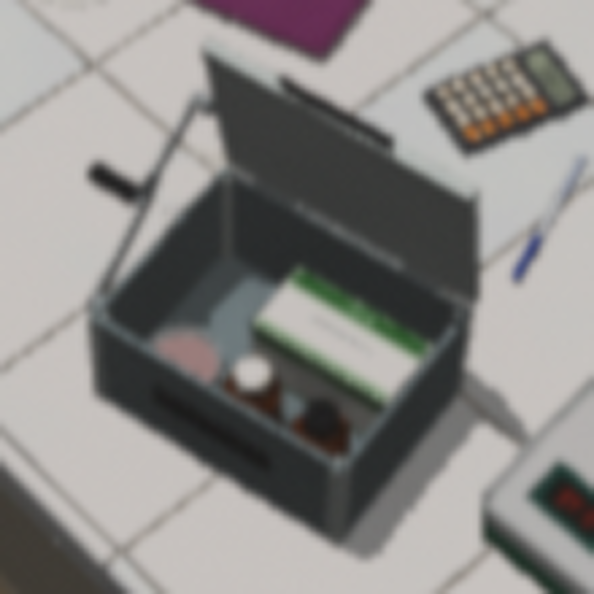

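View pics/top0z.png

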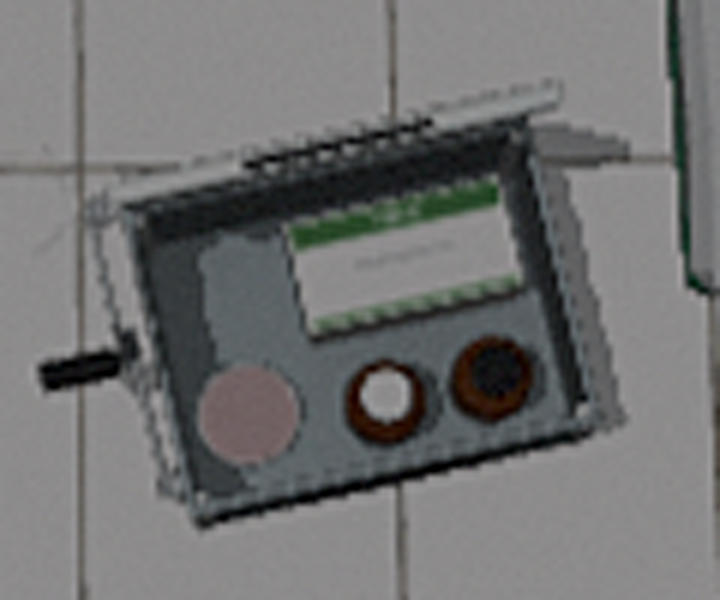

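```bash
cat > h.py <<'E'
from rig import *
import numpy as np, cv2
from scipy.spatial.transform import Rotation as R
from scipy.optimize import least_squares
def proj(cam,P):
    Rm=R.from_euler('xyz',cam['attitude'],degrees=True).as_matrix()
    t=-Rm.T@np.array(cam['position'])
    K=np.array([[cam['fx'],0,cam['cx']],[0,cam['fy'],cam['cy']],[0,0,1.]])
    return cv2.projectPoints(np.array(P,float),cv2.Rodrigues(Rm.T)[0],t,K,np.array(cam['D']))[0][:,0]
def c2w(p,P):
    x,y,yaw=p; c,s=np.cos(yaw),np.sin(yaw); P=np.array(P,float)
    return P@np.array([[c,-s,0],[s,c,0],[0,0,1]]).T+[x,y,0]
E
python3 - <<'E'
from h import *
top=read_camera('top');side=read_camera('side')
a=1.4
def lidp(r,y,off): # r from hinge, off: normal (outer) 
    return [.09-r*np.cos(a)+off*np.sin(a),y,.12+r*np.sin(a)+off*np.cos(a)]
obs=[]
T=lambda u,v:((u+.5)/6-.5+190,(v+.5)/6-.5+140)
S=lambda u,v:((u+.5)/5.4-.5+205,(v+.5)/5.4-.5+140)
names=['FL','FR','knobout','lidTL','lidTR','FL','FR','BR','knobout','lidTL','lidTR','FLb']
P=[[-.09,.12,.12],[-.09,-.12,.12],[-.001,.183,.162],lidp(.18,.12,.012),lidp(.18,-.12,.012)]
Q=[[-.09,.12,.12],[-.09,-.12,.12],[.09,-.12,.12],[-.001,.183,.162],lidp(.18,.12,0.0),lidp(.18,-.12,.0)]
ut=np.array([T(195,515),T(600,425),T(40,378),T(105,193),T(560,85)])
us=np.array([S(95,305),S(340,465),S(470,310),S(92,172),S(205,50),S(478,195)])
def f(p): return np.r_[(proj(top,c2w(p,P))-ut).ravel(),(proj(side,c2w(p,Q))-us).ravel()]
s=least_squares(f,[.53,.06,.22],loss='soft_l1')
print(s.x,np.degrees(s.x[2]));r=f(s.x).reshape(-1,2);[print(n,np.round(q,1)) for n,q in zip(names,r)]
p=s.x
print('knob',c2w(p,[[-.001,.161,.162]]),'front',c2w(p,[lidp(.15,0,.012)]),'hinge',c2w(p,[[.09,0,.12]]))
for n,cam in(('top',top),('side',side)):
    im=np.ascontiguousarray(cam['pixels'][:,:,::-1]);u=proj(cam,c2w(p,[[x,y,z] for z in(0,.12) for x,y in((-.09,.12),(-.09,-.12),(.09,-.12),(.09,.12))]+P[2:]))
    z=6;c0=(190,140) if n=='top' else (205,140)
    im=cv2.resize(im[140:240,c0[0]:c0[0]+120],None,fx=z,fy=z,interpolation=cv2.INTER_CUBIC)
    for q in (u+.5-np.array(c0))*z-.5: cv2.circle(im,tuple(int(v) for v in q),4,(0,0,255),1)
    cv2.imwrite(f'pics/fit_{n}.png',im)
E
```

```text
[0.52082937 0.05263022 0.20714617] 11.86860137203414
FL [-1.3  0.3]
FR [ 0.2 -0.5]
knobout [-0.4  0.4]
lidTL [-0.4 -1.4]
lidTR [ 0.2 -0.5]
FL [-1.  2.]
FR [1.  1.8]
BR [1.3 0.2]
knobout [ 0.2 -0.4]
lidTL [-0.5 -0.3]
lidTR [-0.8  1.4]
knob [[0.48673821 0.20998266 0.162     ]] front [[0.5955279  0.06832892 0.26985707]] hinge [[0.60890534 0.07114033 0.12      ]]
```

View pics/fit_top.png

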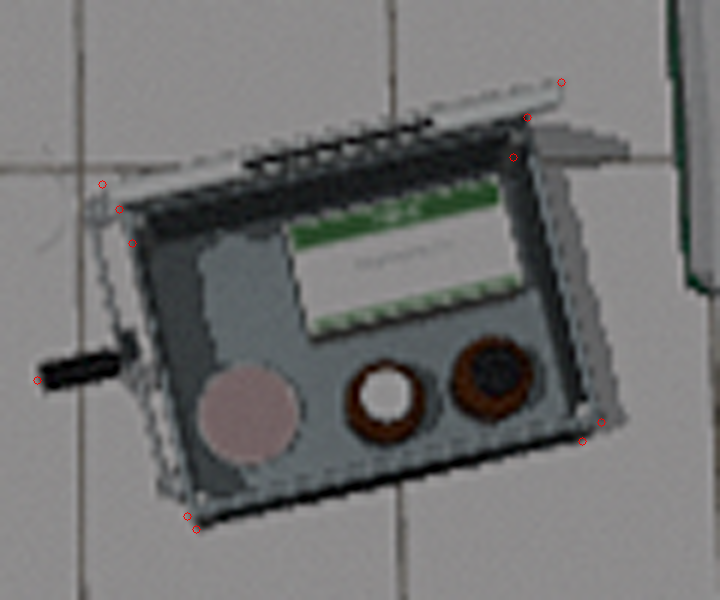

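View pics/fit_side.png

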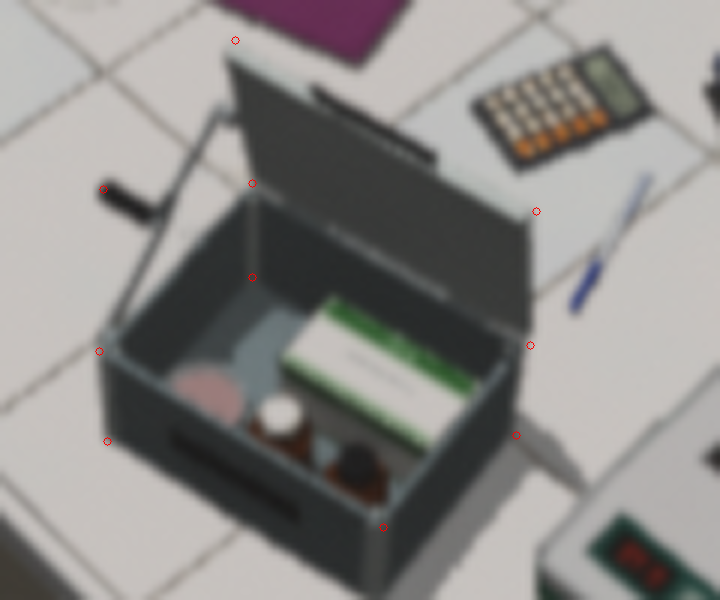

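The fit gives the chest at (0.521, 0.053) with yaw about 12°, and the model corners fall within 1-2 px in both views. Next I plan a tilted press pose and check IK, then approach above the knob and look with the wrist camera.

```bash
cat >> h.py <<'E'
PC=np.array([0.5208,0.0526,0.2071])
def ori(tilt,sgn=1,jaw='x',p=PC):
    t=np.radians(tilt); z=np.array([0,-np.sin(t),-np.cos(t)])
    y=np.array([1.,0,0]) if jaw=='x' else np.array([0,np.cos(t),-np.sin(t)])
    y=y*sgn; M=np.c_[np.cross(y,z),y,z]
    return (R.from_euler('z',p[2])*R.from_matrix(M)).as_euler('xyz',degrees=True)
def W(x,y,z): return c2w(PC,[[x,y,z]])[0].tolist()
def knee(ang,up=.009): return (-.07+.089*np.cos(ang), .105+.089*np.sin(ang)+up)
E
python3 - <<'E'
from h import *
for t in (15,25,35):
  for s in (1,-1):
    for jaw in 'xy':
      o=ori(t,s,jaw)
      print(t,s,jaw,[None if (q:=inverse_kinematics(W(x,.168,z),o.tolist())) is None else np.round(q).tolist() for x,z in((-.001,.26),(-.001,.17),(.019,.11))])
for s in (1,-1):
    print(s,[None if (q:=inverse_kinematics(W(x,0,z),ori(0,s,'y').tolist())) is None else np.round(q).tolist() for x,z in((.02,.33),(.02,.26),(-.049,.132))])
E
```

```text
15 1 x [[19.0, 21.0, 72.0, -15.0, 89.0, 7.0], [19.0, 25.0, 81.0, -15.0, 76.0, 11.0], [18.0, 31.0, 83.0, -16.0, 69.0, 12.0]]
15 1 y [[19.0, 21.0, 72.0, -15.0, 89.0, -83.0], [19.0, 25.0, 81.0, -15.0, 76.0, -79.0], [18.0, 31.0, 83.0, -16.0, 69.0, -78.0]]
15 -1 x [None, None, None]
15 -1 y [[19.0, 21.0, 72.0, -15.0, 89.0, 97.0], [19.0, 25.0, 81.0, -15.0, 76.0, 101.0], [18.0, 31.0, 83.0, -16.0, 69.0, 102.0]]
25 1 x [[23.0, 23.0, 71.0, -25.0, 90.0, 12.0], [23.0, 28.0, 80.0, -25.0, 79.0, 17.0], [23.0, 33.0, 81.0, -26.0, 73.0, 20.0]]
25 1 y [[23.0, 23.0, 71.0, -25.0, 90.0, -78.0], [23.0, 28.0, 80.0, -25.0, 79.0, -73.0], [23.0, 33.0, 81.0, -26.0, 73.0, -70.0]]
25 -1 x [None, [23.0, 28.0, 80.0, -25.0, 79.0, -163.0], [23.0, 33.0, 81.0, -26.0, 73.0, -160.0]]
25 -1 y [[23.0, 23.0, 71.0, -25.0, 90.0, 102.0], [23.0, 28.0, 80.0, -25.0, 79.0, 107.0], [23.0, 33.0, 81.0, -26.0, 73.0, 110.0]]
35 1 x [[27.0, 26.0, 71.0, -34.0, 93.0, 16.0], [27.0, 30.0, 79.0, -34.0, 83.0, 23.0], [26.0, 36.0, 80.0, -35.0, 77.0, 26.0]]
35 1 y [[27.0, 26.0, 71.0, -34.0, 93.0, -74.0], [27.0, 30.0, 79.0, -34.0, 83.0, -67.0], [26.0, 36.0, 80.0, -35.0, 77.0, -64.0]]
35 -1 x [[27.0, 26.0, 71.0, -34.0, 93.0, -164.0], [27.0, 30.0, 79.0, -34.0, 83.0, -157.0], [26.0, 36.0, 80.0, -35.0, 77.0, -154.0]]
35 -1 y [[27.0, 26.0, 71.0, -34.0, 93.0, 106.0], [27.0, 30.0, 79.0, -34.0, 83.0, 113.0], [26.0, 36.0, 80.0, -35.0, 77.0, 116.0]]
1 [[-6.0, 18.0, 64.0, -0.0, 98.0, -108.0], [-6.0, 20.0, 72.0, -0.0, 88.0, -108.0], [-9.0, 20.0, 95.0, -0.0, 65.0, -111.0]]
-1 [[-6.0, 18.0, 64.0, -0.0, 98.0, 72.0], [-6.0, 20.0, 72.0, -0.0, 88.0, 72.0], [-9.0, 20.0, 95.0, -0.0, 65.0, 69.0]]
```

Run:
```python
from h import *
import pickle
close(30)
o=ori(25).tolist()
views=[]
for k,(x,y,z) in enumerate([(-.02,.24,.30),(-.001,.172,.235)]):
    move_to(W(x,y,z),o)
    s=state();w=read_camera('wrist');views.append((s['ee_pos'],s['ee_rot'],{k2:w[k2] for k2 in w}))
    cv2.imwrite(f'pics/w{k}.png',w['pixels'][:,:,::-1])
    for n in ['knee_knob','lid_front','chest']: print(k,n,[(np.round(b['xyz'],3).tolist(),round(b['p'],2)) for b in boxes_of(n,'wrist')][:3])
s=state();print(s['time_s'],s['ee_pos'],s['wrist_force'],s['width'])
pickle.dump(views,open('views.pkl','wb'))
print(W(-.001,.161,.162))
```

```text
0 knee_knob [([0.493, 0.196, 0.169], 0.7)]
0 lid_front [([0.531, 0.161, 0.086], 0.64), ([0.579, 0.178, 0.202], 0.56)]
0 chest [([0.532, 0.16, 0.09], 0.9), ([0.533, 0.194, 0.187], 0.18)]
1 knee_knob [([0.494, 0.198, 0.167], 0.84), ([0.519, 0.163, 0.09], 0.21)]
1 lid_front [([0.578, 0.186, 0.179], 0.94)]
1 chest [([0.52, 0.166, 0.092], 0.6)]
4.25 [0.48447459 0.22172166 0.23597841] [ 0.50666619 -0.18869952 -0.45373011] -0.00016914883783309458
[0.4867161079121286, 0.2099540221924509, 0.162]
```

Run:
```python
import pickle
from h import *
v=pickle.load(open('views.pkl','rb'))
for k,(p,r,w) in enumerate(v):
    M=np.eye(4);M[:3,:3]=R.from_euler('xyz',r,degrees=True).as_matrix();M[:3,3]=p
    C=M@np.array(w['tool_from_camera'])
    w['position']=C[:3,3];w['attitude']=R.from_matrix(C[:3,:3]).as_euler('xyz',degrees=True)
    pts=[[-.001,.139,.162],[-.001,.183,.162],[-.001,.161,.162],[-.09,.12,.12],[.09,.12,.12],[-.09,.12,0]]
    im=np.ascontiguousarray(w['pixels'][:,:,::-1])
    for q in proj(w,c2w(PC,pts)): print(np.round(q)); cv2.circle(im,tuple(int(np.clip(a,-999,999)) for a in q),4,(0,0,255),1)
    q=proj(w,[[.4935,.197,.168]])[0];cv2.circle(im,tuple(int(a) for a in q),4,(0,255,0),1)
    cv2.imwrite(f'pics/wf{k}.png',im)
```

```text
[270. 208.]
[272. 174.]
[271. 191.]
[188. 193.]
[349. 193.]
[200. 134.]
[250. 205.]
[250. 155.]
[250. 181.]
[144. 185.]
[359. 185.]
[170. 113.]
```

View pics/wf0.png

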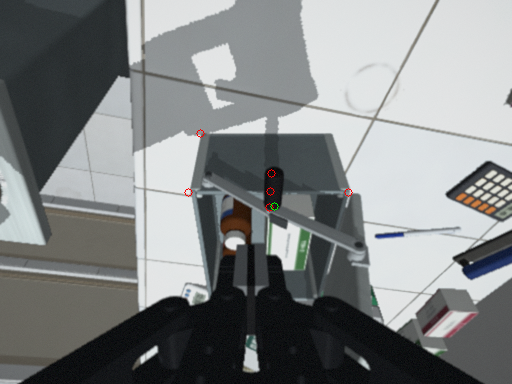

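View pics/wf1.png

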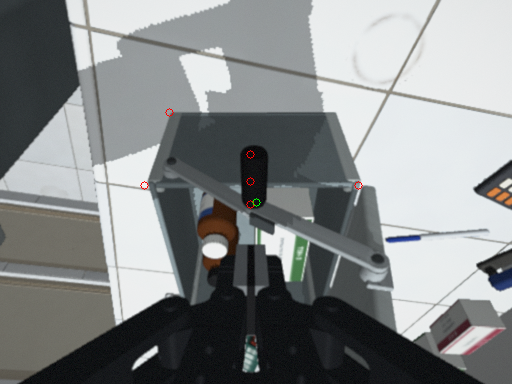

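The wrist views confirm the fit. The knob lies at columns 245-268, rows 146-208, and the model sits about 4 px (roughly 3 mm) too far forward, so I shift it by that much. Now I press the knob down.

```bash
sed -i 's/^PC=.*/PC=np.array([0.5238,0.0532,0.2071])/' h.py
python3 - <<'E'
from h import *
o=ori(25).tolist()
def pr(l=''):
    s=state();print(l,round(s['time_s'],2),np.round(s['ee_pos'],4),np.round(s['wrist_force'],1))
movel(W(-.001,.166,.184),o,vel=.12);pr('pre')
z=.182
a0=np.arctan2(57,69)
for a in np.radians([38,35,31,26,20,14,7,0,-4]):
    x,zz=knee(a,up=.009+.0046-.002)
    movel(W(x,.166,zz),o,vel=.04);pr(round(np.degrees(a)))
    if np.linalg.norm(state()['wrist_force'])>45: print('HIGH');break
t=read_camera('top');cv2.imwrite('pics/top1.png',cv2.resize(t['pixels'][130:240,190:310,::-1],None,fx=5,fy=5))
t=read_camera('wrist');cv2.imwrite('pics/w2.png',t['pixels'][:,:,::-1])
E
```

```text
pre 4.83 [0.4889 0.2157 0.1846] [ 0.5 -0.4  0.4]
38 5.29 [0.4897 0.2157 0.1713] [0.5 0.1 0.7]
35 5.56 [0.4925 0.2162 0.1674] [0.2 0.  0.5]
31 5.87 [0.4959 0.2169 0.1622] [ 0.4 -1.4 -0.3]
26 6.21 [0.4995 0.2177 0.1554] [ 0.2 -0.3  0.2]
20 6.59 [0.503  0.2184 0.1467] [ 0.4 -0.   0.2]
14 6.97 [0.5056 0.219  0.1377] [1.  0.1 0.3]
7 7.4 [0.5074 0.2194 0.1272] [ 1.3 -0.1  0.5]
0 7.83 [0.5079 0.2195 0.1164] [1.  0.1 0.9]
-4 8.13 [0.5077 0.2195 0.1101] [-0.1  0.4  0.1]
```

View pics/top1.png

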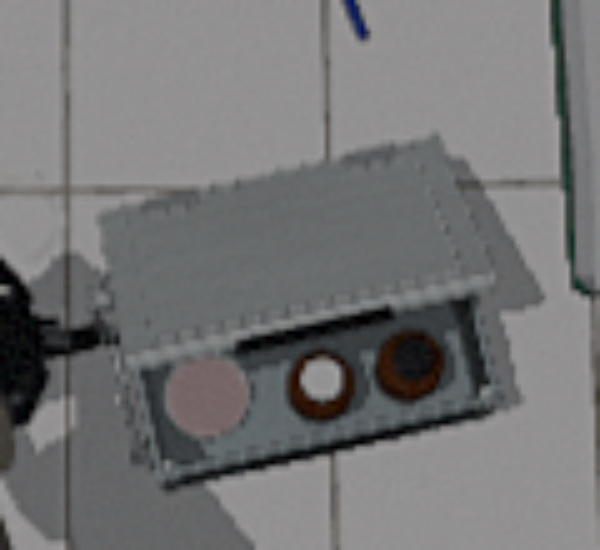

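View pics/w2.png

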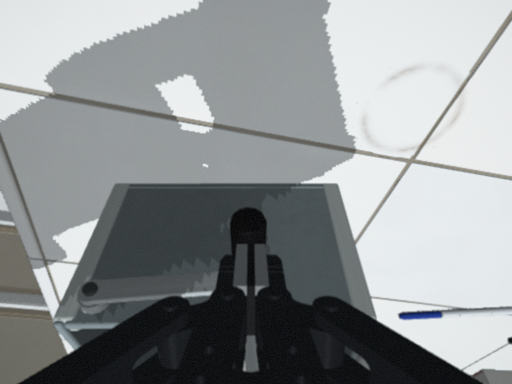

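The stay is broken. The top view shows the lid partly lowered, with its front edge running from (130,360) to (490,280), and forces stayed at a few newtons. I back off and lower the lid from above.

```bash
cat >> h.py <<'E'
def arc(a,r=.15,off=.012,gap=0.):
    n=.012+gap
    return W(.09-r*np.cos(a)+n*np.sin(a)+off,0,.12+r*np.sin(a)+n*np.cos(a))
def pr(l=''):
    s=state();print(l,round(s['time_s'],2),np.round(s['ee_pos'],4),np.round(s['wrist_force'],1));return s
E
python3 - <<'E'
from h import *
o=ori(25).tolist(); d=ori(0).tolist()
movel(W(.01,.235,.26),o,vel=.2)
movel(W(.02,.16,.36),d,vel=.25)
movel((np.array(arc(1.0))+[0,0,.05]).tolist(),d,vel=.25);pr('above')
movel(arc(1.0,gap=.004),d,vel=.12);pr('1.0')
for a in (.95,.9,.85,.8,.75,.7,.6):
    movel(arc(a),d,vel=.05);s=pr(a)
    if np.linalg.norm(s['wrist_force'])>25: print('HIGH');break
t=read_camera('top');cv2.imwrite('pics/top2.png',cv2.resize(t['pixels'][130:240,190:310,::-1],None,fx=5,fy=5))
t=read_camera('side');cv2.imwrite('pics/side2.png',cv2.resize(t['pixels'][130:250,190:320,::-1],None,fx=5,fy=5))
E
```

```text
above 10.69 [0.554  0.061  0.3029] [-0.7  0.6  0.3]
1.0 11.24 [0.5576 0.0609 0.2557] [0.5 0.5 0.8]
0.95 11.62 [0.5477 0.0582 0.2495] [0.5 0.1 0.6]
0.9 11.93 [0.5414 0.0569 0.2449] [ 0.4 -0.3 -0.2]
0.85 12.22 [0.5354 0.0556 0.2405] [ 0.5 -0.7  0.2]
0.8 12.53 [0.5296 0.0544 0.2359] [ 0.7 -0.6 -0.6]
0.75 12.82 [0.524  0.0533 0.2309] [0.1 1.  0.4]
0.7 13.12 [0.5186 0.0522 0.2256] [ 0.7 -0.1 -0.4]
0.6 13.57 [0.5088 0.0501 0.2144] [-0.  -0.8 -0.4]
```

View pics/side2.png

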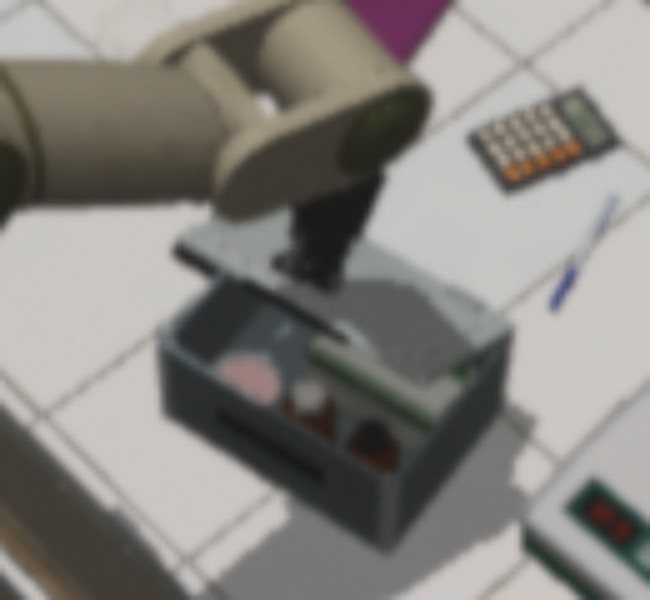

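The tool is on the lid, around (310,270), and the lid is following it down. I continue to shut, slowing toward the end.

Run:
```python
from h import *
d=ori(0).tolist()
for a in (.45,.3,.2,.12): movel(arc(a),d,vel=.05);pr(a)
for a in (.08,.05,.03,.01): movel(arc(a),d,vel=.03);s=pr(a)
g=0
while abs(s['wrist_force'][2])<12 and g>-.010:
    g-=.001; movel(arc(0,gap=g),d,vel=.02); s=pr(g)
t=read_camera('side');cv2.imwrite('pics/side3.png',cv2.resize(t['pixels'][130:250,190:320,::-1],None,fx=5,fy=5))
```

```text
0.45 14.28 [0.4965 0.0475 0.196 ] [-0.8 -0.   0.1]
0.3 14.88 [0.4869 0.0454 0.1757] [ 0.  -0.6  0.7]
0.2 15.32 [0.4819 0.0444 0.1613] [0.6 0.5 1.1]
0.12 15.72 [0.4791 0.0438 0.1496] [-0.1 -0.   0.7]
0.08 16.07 [0.4781 0.0436 0.1438] [-0.4  0.4  0.3]
0.05 16.37 [0.4775 0.0435 0.1393] [ 0.   0.6 -0.5]
0.03 16.62 [0.4772 0.0434 0.1363] [0.4 0.2 0.7]
0.01 16.87 [0.4768 0.0434 0.1333] [ 0.5 -0.5 -0.2]
-0.001 17.14 [0.4771 0.0433 0.132 ] [-2.1  0.   9.8]
-0.002 17.39 [0.4772 0.0433 0.1319] [-5.8  0.9 19.8]
```

View pics/side3.png

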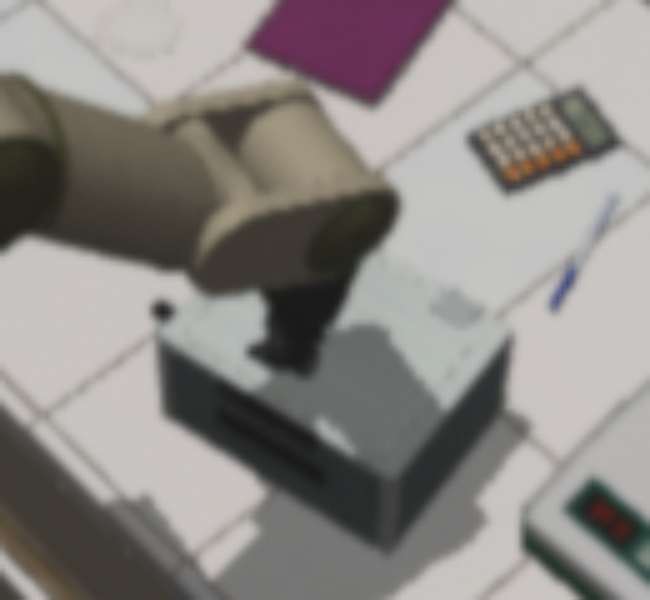

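The lid is on the rim: there is a hard stop at z = 0.132 with 20 N. I retreat and check.

Run:
```python
from h import *
p=np.array(state()['ee_pos'])
movel((p+[0,0,.03]).tolist(),vel=.08)
movel((p+[-.05,0.0,.18]).tolist(),vel=.25);pr()
move_joints([64.383, 21.807, 74.336, 0, 83.858, -12.336]);pr()
dwell(.3)
for n,c in (('top',(190,130)),('side',(190,130))):
    t=read_camera(n);cv2.imwrite(f'pics/{n}4.png',cv2.resize(t['pixels'][130:250,190:320,::-1],None,fx=5,fy=5))
    for m in ['stapler','timer','tape_roll','lid_front','knee_knob']: print(n,m,[(np.round(b['xyz'],3).tolist(),round(b['p'],2)) for b in boxes_of(m,n)][:2])
pr()
```

```text
18.77 [0.427  0.0433 0.3105] [-0.5 -0.2 -0.8]
 20.87 [0.1272 0.5351 0.2314] [-0.5  1.1  0.1]
top stapler [([0.44, 0.509, 0.045], 0.83)]
top timer [([0.446, -0.263, 0.017], 0.81)]
top tape_roll [([0.496, -0.414, 0.027], 0.77), ([0.515, 0.061, 0.13], 0.28)]
top lid_front [([0.518, 0.052, 0.138], 0.84)]
top knee_knob [([0.475, 0.191, 0.046], 0.55)]
side stapler [([0.497, 0.028, 0.135], 0.58), ([0.436, 0.498, 0.041], 0.46)]
side timer [([0.442, -0.265, 0.018], 0.48)]
side tape_roll [([0.498, -0.414, 0.026], 0.47)]
side lid_front [([0.511, 0.046, 0.13], 0.68)]
side knee_knob []
 21.77 [0.1263 0.5353 0.2313] [ 0.5 -0.4 -0.2]
```

View pics/side4.png

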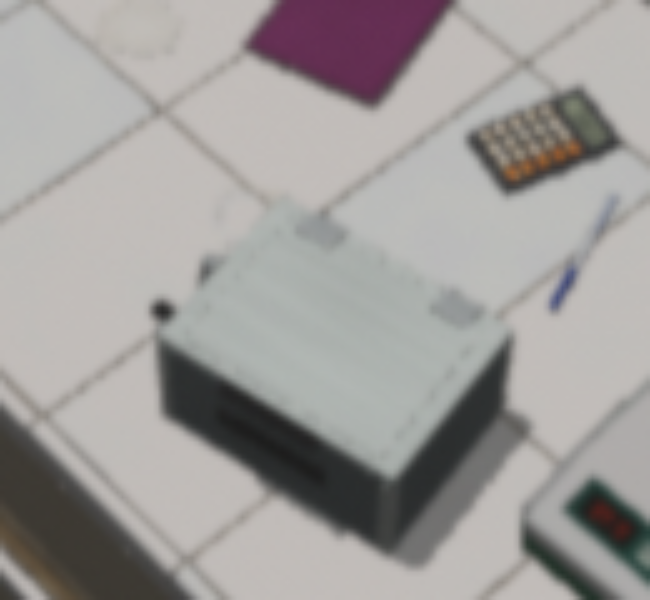

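View pics/top4.png

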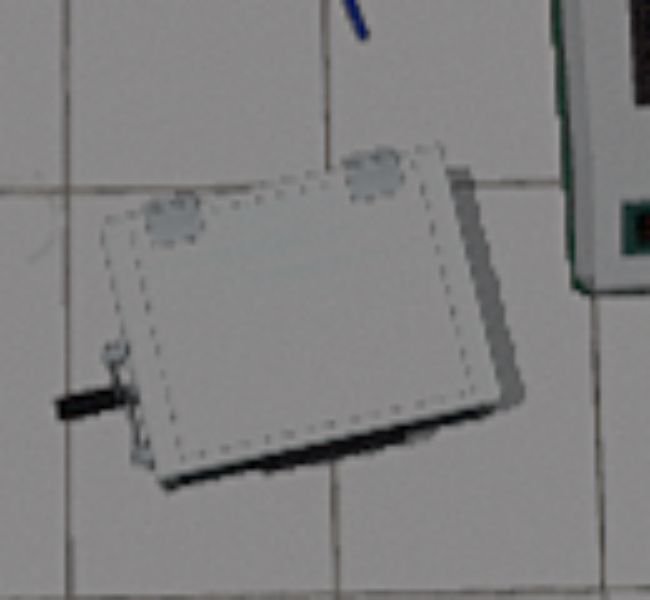

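Both views show the lid flush on the rim, with the knob hanging low on the left and the surroundings undisturbed. I hand the job in.

```bash
python3 -c "
from rig import *
job_done();print(state()['time_s'])"
```

```text
the job is handed in; nothing more can be done
the job is handed in; nothing more can be done
```

The chest is shut and I've handed the job in. The last clock reading, just before handing in, was 21.8 s of the 38 s allowed.

- **Breaking the stay:** I pressed the knee knob down along its arc with the closed fingers until the lower link was about level. The wrist force stayed at a few newtons.
- **Lowering the lid:** I then lowered the lid slowly from above, at 0.05 m/s slowing to 0.02 m/s. It met a hard stop on the rim at z = 0.132 m, exactly where the shut lid's top should be, with a peak force of about 21 N.
- **Final checks:** Both overhead cameras show the lid flush on the rim and the knob hanging low on the left. The stapler, timer and tape roll are where they started, within the detectors' few-millimetre noise. The arm is back at its start pose, touching nothing.
- **What disagreed:**
  - The detectors placed the knob about 15 mm closer to the chest than my fit; the camera images supported the fit, so I used that.
  - In the last side view the detector did not find the knob, though it shows in the picture.
  - In that same view its top "stapler" hit was on the lid, a false match; the real stapler was its second hit.

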